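Reject sorting and test-port probing of power modules

TASK

Two of the three aluminium power modules carry a red reject dot: set both of them down, not dropped, flat on the floor of the red bin. Then take the yellow test pen out of its stand by the handle and lower it upright through the brass test port of the green-dotted module, which stays where it stands, without touching the wall of the port (it is earthed and would short the test point). Press the spring contact inside about half-way and finish still holding the pen there, centred in the port and clear of its wall; leave the screwdriver, the cutters and the tin where they are.

Things in the scene. Friction and masses are not known exactly. Their poses are not given: they have to be found in the camera images.
- reject_a: aluminium power module with a round red dot on top (reject), 66 mm along its y, 50 mm along its x (grasp across these 50 mm: plain parallel faces), 36 mm tall, 0.3 kg. Origin: centre of its underside, z up. Brass bush (test port, flange 30 mm wide, mouth 38 mm above the underside) at y = +12 mm; a green terminal block sticks out 9 mm low on the -y end.
- reject_b: second aluminium power module with a red dot (reject); same shape, size and axes as reject_a.
- good_module: aluminium power module with a round green dot on top (to be tested); same shape, size and axes as reject_a. It stands loose on the desk.
- good_module_port (a point): centre of the mouth of the good module's test port, 38 mm above the desk, on the vertical bore axis. The bore is 15 mm wide, 24 mm long and open below; the spring contact lies at its lower end, 24 mm below the mouth.
- good_module_contact (a joint): spring contact in the good module: flat brass head 11 mm across on the bore axis. 0 = out (its top 14 mm above the desk, 24 mm below the port's mouth), grows as it is pressed down, 0.008 m = bottomed; half-way is 0.004. Soft spring: 0.3 N to start, 1.5 N half-way, 2.7 N at the bottom.
- reject_bin: shallow red open bin, fixed to the desk, outside 204 mm along its x, 132 mm along its y, 30 mm tall, walls and floor 4 mm. Origin: centre of its underside. Both rejects fit flat, side by side along its x, each with its 66 mm length along the bin's x (centres 46 mm either side of the middle, terminal blocks either way), with room for the fingers beside them.
- pen_stand: round stand fixed to the desk: dark base 72 mm wide, 11 mm tall, and an upright black tube 29 mm outside, 16 mm inside, its top 78 mm above the desk. Origin at the centre of its underside.
- test_pen: yellow cordless test pen, 0.06 kg, upright in the stand. Origin at the tip point, z up the pen: steel stem 5 mm thick to 50 mm, black nose 13 mm thick to 65 mm, finger guard 22 mm wide to 69 mm (it rests on the stand's top, so the tip hangs 13 mm above the desk), round yellow handle 14 mm thick to 135 mm, black cap to 139 mm. Grip the handle at about 105 mm.
- pen_tip (a point): point of the test pen's tip (the same point as the origin of test_pen).
- screwdriver: small green screwdriver, 147 mm, lying on the desk near its front edge; bystander. Origin at the centre of its underside.
- cutters: red-handled side cutters, 118 mm, lying behind the row of modules; bystander. Origin at the centre of its underside.
- tin: round flux tin, 57 mm wide, 18 mm tall, standing behind the modules; bystander. Origin at the centre of its underside.
- good_module_bush: the brass guide bush of the good module, fixed in it: bore 15 mm, flange 30 mm wide at the top, 24 mm long. Origin on the bore axis at its lower end, 24 mm below the mouth.

How it is judged:
On the way:
1. both red-dotted modules lie flat on the floor of the red bin, let go (x of reject_a in the frame of reject_bin between -0.09 and 0.09 m and y of reject_a in the frame of reject_bin between -0.058 and 0.058 m and z of each of reject_a, reject_b in the frame of reject_bin below 0.014 m and angle between each of reject_a, reject_b's own z axis and vertical below 0.15 rad and contact force between the fingers and reject_a below 0.1 N and x of reject_b in the frame of reject_bin between -0.09 and 0.09 m and y of reject_b in the frame of reject_bin between -0.058 and 0.058 m and contact force between the fingers and reject_b below 0.1 N), for 0.2 s.
At the end, for the whole second after the job is handed in: Rejects flat on the bin floor, let go; good module upright, within 20 mm of its start; pen held in the fingers, still, upright within 0.09 rad, tip within 3 mm of the port axis, touching no wall, spring contact pressed in 1.5 to 6.8 mm (all of step 1 and distance of good_module from where it was at the start of the episode below 0.02 m and angle between good_module's own z axis and vertical below 0.05 rad and value of joint good_module_contact between 0.0015 and 0.0068 m and horizontal distance between pen_tip and good_module_port below 0.003 m and z of pen_tip in the frame of good_module_port below -0.024 m and angle between test_pen's own z axis and vertical below 0.09 rad and contact force between the fingers and test_pen above 1 N and contact force between test_pen and good_module_bush below 0.05 N and linear speed of test_pen below 0.02 m/s); the arm keeps its last pose, push and grip.
It fails at once if the pen touches the earthed bush of the test port (over 0.5 N) (contact force between test_pen and good_module_bush above 0.5 N).
It fails at once if a rejected module is dropped (falls free at more than 0.8 m/s, some 30 mm) ((linear speed of reject_a above 0.8 m/s and contact force between the fingers and reject_a below 0.05 N) or (linear speed of reject_b above 0.8 m/s and contact force between the fingers and reject_b below 0.05 N)).
It fails at once if the screwdriver, the cutters or the tin is shifted by more than 30 mm (distance of any of screwdriver, cutters, tin from where it was at the start of the episode above 0.03 m).
It also fails if it takes over 67 s, if anything falls off the work surface, if the arm or the gripper's body presses on something with over 40 N, if the wrist force passes 120 N, or if a joint passes its speed limit or range.

ROBOT

A 7-joint arm with a two-finger parallel gripper is mounted at the origin on a cart in front of the work surface, level with it; the furniture and walls round the work are solid. World frame = base frame: x ahead of the robot, y to its left, z up, the work surface at z = 0. Lengths are in m, angles in rad, forces in N, time in s.
With the tool pointing down it reaches from about 0.4 to 0.85 m from the base axis. Payload 6.9 kg.
Tool frame: the origin (TCP) lies on the centre line of the jaws, within the pads' length; the fingertips stand 25 mm ahead of it and the grasp point (between the pads) lies 6 mm ahead of it; z points along the fingers, y is the line along which they close (so a half turn about z gives the same grasp; the last joint's range is limited). The gripper opens to 85 mm and grips with 20 to 120 N. Pads are 22 mm wide; open, the fingers measure 114 mm over their backs; the gripper's body (76 mm by 85 mm) begins 54 mm behind the grasp point. The pads swing forward as they close: fully open they stand 13 mm farther back than shut.
Start: joints at [1.208, 0.507, -0.238, 1.5, 0.126, 1.149, -0.155], TCP at [0.282, -0.558, 0.256] pointing down, gripper open.
Joint ranges: [-3.08, 3.08], [-0.24, 2.05], [-1.43, 1.35], [0, 2.5], [-1.52, 4.66], [0.17, 1.96], [-2.89, 2.89]. Speed limits (rad/s): [2.39, 2.39, 3.14, 3.14, 3.14, 3.14, 3.14].

INTERFACE

Orientations are given as a rotation vector (axis times angle).
In Python, from station import * gives the robot as it stands.
- The arm moves only by the shell command python3 -m crank 'ROWS' [FORCE]. ROWS is JSON, a list of rows, each a list of 3 entries, a list of its own where there are three numbers: the turn, a rotation vector about the tool's x, y, z each as a share of 0.5 rad, from -1 to 1, then the shift along the tool's x, y, z each as a share of 0.2 m, from -1 to 1, then the closure, from -1 (fully open) to 1 (shut). A call has 1 to 20 rows; each row is the pose to reach, as a shift and turn from the pose commanded when the call began, along the tool's axes at that moment; what a row does not reach only later rows make up. A row lasts 1/10 s, in which the tool goes at most 50 mm and 8.59 degrees, less where a joint would pass 70% of its speed; a pose out of reach is approached as far as the arm can. A call with a number of a shift or a turn outside -1 to 1 is refused whole. A call with a gripper value outside its range is refused whole. The fingers move at their own pace and stop on an object; FORCE is the grip in N (left out, the last holds). Time passes only in rows, so rows that repeat a pose let the fingers close. It gives the time, the measured TCP pose, the force, the opening and the grip force at its end, in the units of the state.
- get_state(): the state, without advancing time (a new reading comes with each control period).
- read_camera(name): name is "side" or "top" or "wrist"; returns the picture (400x640x3 uint8, blue, green, red); there is no depth.
- calibration(name): a dict with "camera_matrix" (3x3 intrinsics, pixels), "T" (4x4, takes a point from camera to world coordinates). Camera axes: x right, y up, looking along -z (the intrinsics and any distortion apply to the point x, -y, -z); pixel columns grow to the right and rows downward; lengths in m; the calibration is good to about 2 mm. A picture is of the moment at which its call begins: read the wrist's pose just before it. calibration takes no time and is no camera call; for the wrist camera it gives the pose at the moment of the call.
- sign_off(): hands the job in; it is judged then, once.
Trained networks look in the newest picture that a camera, given by its name, has taken for a name from the list of things; names that differ only in an ending like _2 or _b are one class to them, and where a whole thing is asked for, a point or a joint stands for the part that bears it (a point fixed in the world has none). Each returns a list of dicts, best first, with "score" (0 to 1); they miss things now and then, are a little off and sometimes report something else, mostly with a low value. They report only what shows in the picture. A call takes as long as a camera call.
- silhouettes(camera, name): "mask" (400x640 bool, what is visible of it) and "point" ([column, row] in pixels, amid what is visible of it).
- place_of(camera, name): "point" ([column, row] in pixels: a listed point, or the origin of a listed thing).
The state is a dict: "t": time; "joint_positions": joint angles; "joint_velocities": joint speeds; "joint_efforts": joint torques, N m; "eef_pos": TCP position; "eef_rot": TCP orientation; "contact_force": force on the tool from outside, world axes, zero at the start; "wrist_torque": the same for the moment, N m; "opening": opening from 0.0 (shut) to 1.0 (fully open); "finger_force": force on a finger pad.
Only numpy, scipy, OpenCV 4.12 (cv2) and the standard library are available. Lean on these libraries where they do the work, as an engineer would, in place of code of your own. Each camera call takes 0.05 s, during which the arm holds its last target. There are 200 camera calls.

## Working session

There is one attempt and no reset: what is moved stays moved. The work goes in short steps, Python scripts to look and compute and a shell command to move; the robot and the scene stay as the last step left them, time stands still between calls to the robot, and variables do not carry over. Pictures are saved under pics/ and viewed, at most 10 in all, crops included, and the job is handed in when it is done.

```bash
mkdir -p pics; ls; cat > h.py <<'E'
import numpy as np, cv2
from station import *
from scipy.spatial.transform import Rotation as R
def ray(c,p,cal=None):
    cal=cal or calibration(c); K=np.array(cal["camera_matrix"]);T=np.array(cal["T"])
    d=np.linalg.inv(K)@[p[0],p[1],1]; d=T[:3,:3]@[d[0],-d[1],-d[2]]
    return T[:3,3],d/np.linalg.norm(d)
def at_z(c,p,z,cal=None):
    o,d=ray(c,p,cal); return o+d*(z-o[2])/d[2]
def proj(c,X,cal=None):
    cal=cal or calibration(c); K=np.array(cal["camera_matrix"]);T=np.array(cal["T"])
    q=np.linalg.inv(T)@np.r_[X,1]; v=K@[q[0],-q[1],-q[2]]; return v[:2]/v[2]
def delta(pos,down_yaw=None):
    s=get_state(); Rm=R.from_rotvec(s["eef_rot"])
    return Rm.inv().apply(np.array(pos)-s["eef_pos"])/0.2
E
python3 - <<'E'
from h import *
np.set_printoptions(precision=4,suppress=True)
s=get_state(); print(s["t"],s["eef_pos"],R.from_rotvec(s["eef_rot"]).as_matrix(),s["opening"])
for c in ("top","side"):
    cal=calibration(c); print(c,{k:v for k,v in cal.items()})
    im=read_camera(c); cv2.imwrite(f"pics/{c}0.png",im)
    for n in ("reject_a","good_module","good_module_port","reject_bin","pen_stand","test_pen","pen_tip","screwdriver","cutters","tin"):
        try: print(n,[(round(d["score"],2),np.round(d["point"],1).tolist()) for d in place_of(c,n)][:4])
        except Exception as e: print(n,e)
E
```

```text
pics
0.0 [ 0.2816 -0.5575  0.2554] [[ 0.8926  0.4509 -0.0008]
 [ 0.4509 -0.8926  0.0016]
 [-0.     -0.0018 -1.    ]] 1.0005911970613508
top {'camera_matrix': array([[363.132 ,   0.    , 320.6293],
       [  0.    , 363.132 , 203.6319],
       [  0.    ,   0.    ,   1.    ]]), 'T': array([[ 0.0001,  0.9913, -0.1317,  0.3702],
       [-0.9999, -0.0016, -0.0131,  0.0677],
       [-0.0132,  0.1317,  0.9912,  1.0999],
       [ 0.    ,  0.    ,  0.    ,  1.    ]])}
reject_a [(0.83, [362.8, 212.5]), (0.65, [320.5, 215.7])]
good_module [(0.78, [284.2, 221.8])]
good_module_port [(0.78, [279.8, 226.2])]
reject_bin [(0.88, [229.3, 200.1])]
pen_stand [(0.75, [408.6, 211.4])]
test_pen [(0.6, [413.8, 214.0])]
pen_tip []
screwdriver [(0.62, [311.8, 254.1]), (0.38, [277.8, 227.0])]
cutters [(0.81, [297.1, 175.1]), (0.27, [361.7, 215.4])]
tin [(0.74, [337.5, 160.3])]
side {'camera_matrix': array([[378.6125,   0.    , 309.8309],
       [  0.    , 378.6125, 201.6563],
       [  0.    ,   0.    ,   1.    ]]), 'T': array([[-0.2347,  0.767 , -0.5972, -0.0095],
       [-0.9719, -0.1946,  0.1321,  0.1903],
       [-0.0149,  0.6115,  0.7911,  0.7424],
       [ 0.    ,  0.    ,  0.    ,  1.    ]])}
reject_a [(0.87, [314.2, 228.7]), (0.84, [365.5, 218.1])]
good_module [(0.79, [269.5, 249.7])]
good_module_port [(0.82, [264.3, 237.0]), (0.44, [186.9, 236.8]), (0.2, [310.7, 275.3])]
reject_bin [(0.81, [188.1, 237.2])]
pen_stand [(0.75, [419.6, 200.0])]
test_pen []
pen_tip []
screwdriver [(0.7, [309.3, 273.9]), (0.36, [314.3, 171.4])]
cutters [(0.81, [275.1, 196.2]), (0.57, [188.9, 238.2])]
tin [(0.62, [316.0, 168.6])]
```

```bash
python3 - <<'E'
from h import *
np.set_printoptions(precision=4,suppress=True)
im=cv2.imread("pics/top0.png"); cv2.imwrite("pics/top0c.png",cv2.resize(im[130:280,180:440],None,fx=3,fy=3,interpolation=2))
P={"A":((362.8,212.5),(365.5,218.1)),"B":((320.5,215.7),(314.2,228.7)),"G":((284.2,221.8),(269.5,249.7)),"bin":((229.3,200.1),(188.1,237.2)),"stand":((408.6,211.4),(419.6,200)),"sd":((311.8,254.1),(309.3,273.9)),"cut":((297.1,175.1),(275.1,196.2)),"tin":((337.5,160.3),(316,168.6))}
for k,(a,b) in P.items(): print(k,at_z("top",a,0),at_z("side",b,0))
print("port",at_z("top",(279.8,226.2),.038),at_z("side",(264.3,237),.038))
# red/green dots, mask min-area rects
for c in ("top","side"):
  cv2.imwrite(f"pics/{c}1.png",read_camera(c))
  for n in ("reject_a","good_module","reject_bin"):
    for d in silhouettes(c,n)[:2]:
        m=d["mask"].astype(np.uint8); r=cv2.minAreaRect(cv2.findNonZero(m)); print(c,n,round(d["score"],2),r)
E
```

```text
A [ 0.489 -0.046  0.   ] [ 0.4699 -0.0511  0.    ]
B [0.4793 0.0827 0.    ] [ 0.4704  0.0752 -0.    ]
G [0.4608 0.193  0.    ] [ 0.4399  0.187  -0.    ]
bin [0.5278 0.3627 0.    ] [0.519  0.3651 0.    ]
stand [ 0.4921 -0.1849 -0.    ] [ 0.4892 -0.1981  0.    ]
sd [0.3636 0.1088 0.    ] [0.3595 0.1137 0.    ]
cut [0.6054 0.155  0.    ] [0.5892 0.1468 0.    ]
tin [0.6519 0.0299 0.    ] [0.6548 0.0244 0.    ]
port [0.4448 0.2014 0.038 ] [0.4514 0.1927 0.038 ]
top reject_a 0.89 ((364.5000305175781, 214.5), (17.261892318725586, 25.481842041015625), 80.53767395019531)
top reject_a 0.76 ((324.0, 215.5), (17.0, 24.0), 90.0)
top good_module 0.93 ((286.32354736328125, 225.20590209960938), (24.98116683959961, 16.734956741333008), 14.03624439239502)
top reject_bin 0.87 ((225.8517303466797, 200.02069091796875), (47.62356185913086, 70.76004028320312), 3.3664605617523193)
side reject_a 0.9 ((315.0000305175781, 222.0), (26.678918838500977, 32.98484420776367), 75.96376037597656)
side reject_a 0.88 ((363.52337646484375, 211.06683349609375), (25.484172821044922, 34.356441497802734), 70.70995330810547)
side good_module 0.87 ((271.0, 242.5), (34.0, 27.0), 0.0)
side good_module 0.47 ((182.26959228515625, 234.6190643310547), (86.04961395263672, 67.8443374633789), 84.47245788574219)
side reject_bin 0.74 ((182.28231811523438, 234.65980529785156), (84.9124755859375, 67.40666198730469), 84.68545532226562)
```

View pics/top0c.png

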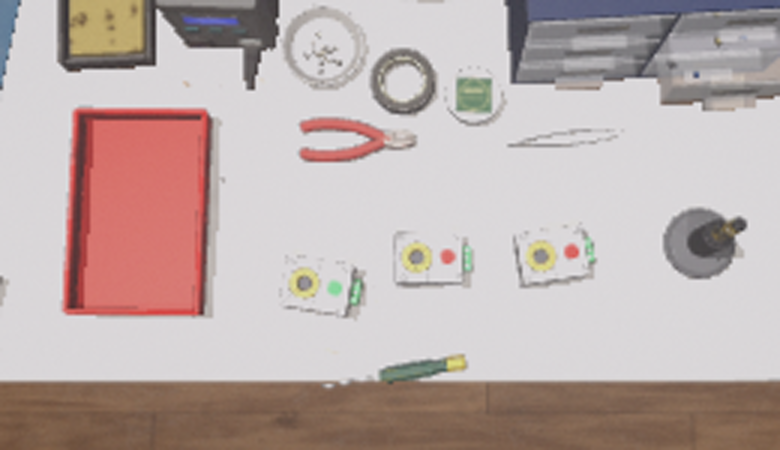

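View pics/side0.png

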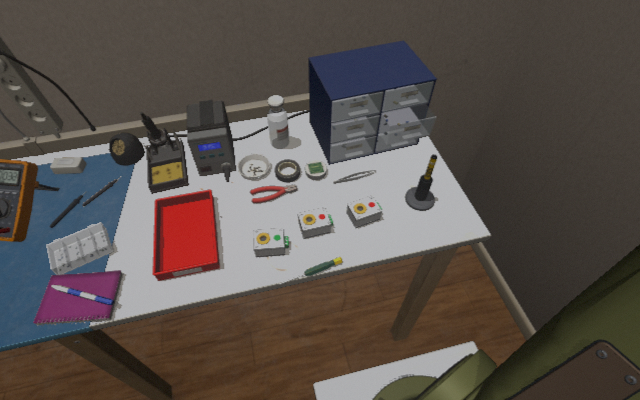

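The side view agrees with the networks. The modules sit in a row: G at about (270,242), B at (315,222) and A at (364,211). Both rejects carry a red dot, and their port (+y) end points to world +y. The bin's long side runs along world x, and the pen is in its stand at (420,198). I'll start moving towards A.

```bash
python3 -m crank '[[[0,0,-1],[0.87,-0.97,0],-1],[[0,0,-1],[0.87,-0.97,0],-1],[[0,0,-1],[0.87,-0.97,0],-1],[[0,0,-1],[0.87,-0.97,0],-1],[[0,0,-1],[0.87,-0.97,0],-1],[[0,0,-1],[0.87,-0.97,0],-1]]'
python3 - <<'E'
from h import *
s=get_state(); M=R.from_rotvec(s["eef_rot"]).as_matrix()
print(s["joint_positions"], delta([0.43,-0.03,0.25]), np.degrees(np.arctan2(M[1,0],M[0,0])))
E
```

```text
t: 2.1
eef_pos: [0.3512, -0.3007, 0.2569]
eef_rot: [-2.775, -1.471, -0.002]
contact_force: [-0.3, -0.4, 0.5]
opening: 1.0
finger_force: 0.0
[ 1.00016353  0.27054328 -0.44454105  1.90425443  0.13573405  0.99607885
 -0.10037397] [ 1.3414541  -0.43393833  0.03638489] 55.844614153127644
```

```bash
python3 -m crank '[[[0,0,-1],[1,-0.2,0],-1],[[0,0,-1],[1,-0.2,0],-1],[[0,0,-1],[1,-0.2,0],-1],[[0,0,-1],[1,-0.2,0],-1],[[0,0,-1],[1,-0.2,0],-1],[[0,0,-1],[1,-0.2,0],-1],[[0,0,-1],[1,-0.2,0],-1]]'
python3 - <<'E'
from h import *
np.set_printoptions(precision=4,suppress=True)
s=get_state(); M=R.from_rotvec(s["eef_rot"]).as_matrix()
cal=calibration("wrist"); im=read_camera("wrist"); cv2.imwrite("pics/w1.png",im); print(cal)
print(s["joint_positions"], s["eef_pos"], np.degrees(np.arctan2(M[1,0],M[0,0])))
for n,z in (("reject_a",0),("good_module",0),("good_module_port",.038),("pen_stand",0),("test_pen",0.013)):
    for d in place_of("wrist",n): print(n,round(d["score"],2),np.round(d["point"]),at_z("wrist",d["point"],z,cal))
E
```

```text
t: 2.8
eef_pos: [0.4297, -0.1202, 0.2562]
eef_rot: [2.335, 2.102, -0.001]
contact_force: [0.4, 0.3, 0.6]
opening: 1.0
finger_force: 0.0
{'camera_matrix': array([[277.4328,   0.    , 320.4731],
       [  0.    , 277.4328, 197.2621],
       [  0.    ,   0.    ,   1.    ]]), 'T': array([[ 0.9946,  0.0994,  0.0311,  0.4374],
       [-0.1041,  0.9524,  0.2867, -0.048 ],
       [-0.0011, -0.2883,  0.9575,  0.3734],
       [ 0.    ,  0.    ,  0.    ,  1.    ]])}
[ 0.7136  0.2664 -0.6351  1.9391  0.1881  0.995  -0.1128] [ 0.4297 -0.1202  0.2562] 83.98566948664553
reject_a 0.63 [353. 110.] [ 0.4785 -0.0483  0.    ]
pen_stand 0.83 [368. 221.] [ 0.4902 -0.2023  0.    ]
```

View pics/w1.png

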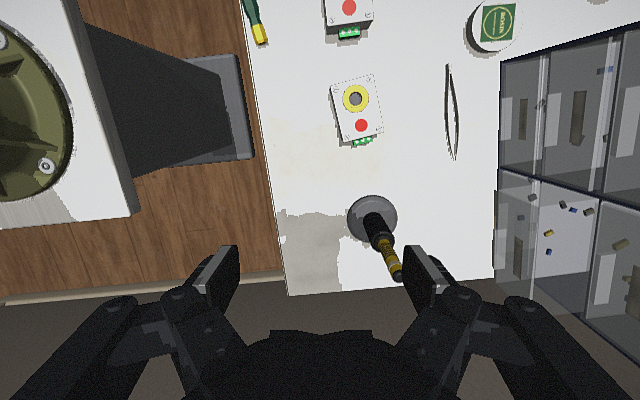

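The wrist view shows A with its port at (355,99), its red dot at (361,125) and its terminal block towards -y. The stand is at (372,219). I'll work out A's pose from the port and the dot.

```bash
cat >> h.py <<'E'
def blobs(im,kind,minA=15):
    h=cv2.cvtColor(im,cv2.COLOR_BGR2HSV); H,S,V=[h[...,i].astype(int) for i in range(3)]
    m={"red":((H<8)|(H>172))&(S>150)&(V>110),"yel":(H>18)&(H<36)&(S>110)&(V>110),"grn":(H>40)&(H<90)&(S>80)&(V>90)}[kind].astype(np.uint8)
    n,_,st,c=cv2.connectedComponentsWithStats(m)
    out=[]
    for i in range(1,n):
        if st[i,4]>=minA: out.append((int(st[i,4]),np.round([st[i,0]+st[i,2]/2-.5,st[i,1]+st[i,3]/2-.5],1).tolist(),np.round(c[i],1).tolist()))
    return sorted(out,reverse=True)
def modpose(c,port,dot,cal=None):
    p=at_z(c,port,.038,cal)[:2]; d=at_z(c,dot,.036,cal)[:2]; y=(p-d)/np.linalg.norm(p-d)
    return p-.012*y, np.degrees(np.arctan2(y[1],y[0])), np.linalg.norm(p-d), p
E
python3 - <<'E'
from h import *
np.set_printoptions(precision=4,suppress=True)
cal=calibration("wrist"); im=cv2.imread("pics/w1.png")
for k in ("red","yel"): print(k,blobs(im,k))
y=[b for b in blobs(im,"yel") if abs(b[1][0]-355)<8 and abs(b[1][1]-99)<8][0]; r=[b for b in blobs(im,"red") if abs(b[1][0]-361)<8 and abs(b[1][1]-125)<8][0]
c,a,L,p=modpose("wrist",y[1],r[1],cal); print(c,a,L,p)
im=cv2.imread("pics/top0.png")
for k in ("red","yel","grn"): print(k,[b for b in blobs(im,k,4) if 270<b[1][0]<430 and 190<b[1][1]<240])
E
```

```text
red [(121, [349.0, 7.0], [349.1, 6.7]), (116, [360.5, 124.5], [360.7, 124.7])]
yel [(406, [355.5, 98.0], [355.1, 98.0]), (230, [258.5, 34.0], [258.6, 33.5]), (31, [392.0, 258.5], [392.6, 257.7]), (30, [397.5, 266.5], [397.8, 266.3]), (17, [549.5, 233.5], [549.2, 233.4]), (15, [384.0, 240.5], [384.3, 240.5])]
[ 0.4803 -0.0464] 97.80773398749398 0.030180245086928816 [ 0.4787 -0.0345]
red []
yel []
grn [(11, [291.5, 226.0], [291.4, 225.9])]
```

```bash
python3 -m crank '[[[0,0,-0.48],[0.39,0.21,0.5],-1],[[0,0,-0.48],[0.39,0.21,0.5],-1],[[0,0,-0.48],[0.39,0.21,0.5],-1],[[0,0,-0.48],[0.39,0.21,0.5],-1],[[0,0,-0.48],[0.39,0.21,0.5],-1]]' 50
python3 - <<'E'
from h import *
np.set_printoptions(precision=4,suppress=True)
s=get_state(); M=R.from_rotvec(s["eef_rot"]).as_matrix()
cal=calibration("wrist"); im=read_camera("wrist")
print(delta([.4803,-.0464,.032]), np.degrees(np.arctan2(M[1,0],M[0,0])),s["eef_pos"])
for k in ("red","yel"): print(k,blobs(im,k,40))
E
```

```text
t: 3.6
eef_pos: [0.4796, -0.0456, 0.1559]
eef_rot: [-2.063, -2.368, 0.001]
contact_force: [-0.1, 0.3, 0.2]
opening: 0.997
finger_force: 0.0
[-0.0007  0.0025  0.6229] 97.88316262568436 [ 0.4796 -0.0456  0.1559]
red [(451, [500.5, 14.0], [497.9, 9.6]), (259, [336.5, 76.0], [336.7, 76.5]), (183, [321.5, 219.5], [321.6, 219.6])]
yel [(996, [342.0, 32.5], [342.1, 32.5]), (634, [321.5, 187.5], [321.2, 187.3]), (386, [218.0, 72.5], [218.0, 72.3])]
```

```bash
python3 - <<'E'
from h import *
cal=calibration("wrist")
print(modpose("wrist",(321.3,187.4),(321.5,219.5),cal)); print(modpose("wrist",(342.,32.5),(336.6,76.2),cal))
E
python3 -m crank '[[[0,0,0],[0,0,0.25],-1],[[0,0,0],[0,0,0.45],-1],[[0,0,0],[0,0,0.62],-1],[[0,0,0],[0,0,0.62],-1],[[0,0,0],[0,0,0.62],1],[[0,0,0],[0,0,0.62],1],[[0,0,0],[0,0,0.62],1],[[0,0,0],[0,0,0.62],1],[[0,0,0],[0,0,0.62],1],[[0,0,0],[0,0,0.62],1]]' 50
```

```text
(array([ 0.48044047, -0.04744202]), np.float64(98.23959088367694), np.float64(0.030943060863308253), array([ 0.47872072, -0.03556589]))
(array([0.47788818, 0.07394122]), np.float64(91.30858428666124), np.float64(0.030334276353247255), array([0.47761414, 0.08593809]))
t: 4.65
eef_pos: [0.4812, -0.0461, 0.0345]
eef_rot: [2.063, 2.365, 0.003]
contact_force: [-1.2, -0.9, 7.7]
opening: 0.576
finger_force: 51.0
```

```bash
python3 -m crank '[[[0,0,0],[0,0,-0.2],1],[[0,0,0],[0,0,-0.4],1],[[0,0,-0.3],[0.2,0.05,-0.6],1],[[0,0,-0.6],[0.4,0.1,-0.6],1],[[0,0,-0.9],[0.6,0.1,-0.6],1],[[0,0,-1],[0.8,0.1,-0.6],1],[[0,0,-1],[1,0.1,-0.6],1],[[0,0,-1],[1,0.1,-0.6],1]]'
python3 - <<'E'
from h import *
s=get_state(); M=R.from_rotvec(s["eef_rot"]).as_matrix()
print(s["joint_positions"], np.degrees(np.arctan2(M[1,0],M[0,0])),s["opening"],delta([.53,.27,.155]))
E
```

```text
t: 5.45
eef_pos: [0.4712, 0.162, 0.1544]
eef_rot: [1.402, 2.811, 0.009]
contact_force: [-0.7, -1.2, -4.8]
opening: 0.573
finger_force: 56.0
[ 0.14995678  0.51423262 -0.77997458  1.96882991  0.47710243  0.84447538
 -0.24466184] 126.96809154467299 0.5729464533497146 [0.2546596  0.55946233 0.00076778]
```

```bash
python3 -m crank '[[[0,0,-0.3],[0.1,0.2,0],1],[[0,0,-0.6],[0.25,0.4,-0.1],1],[[0,0,-0.9],[0.25,0.56,-0.2],1],[[0,0,-1],[0.25,0.56,-0.2],1],[[0,0,-1],[0.25,0.56,-0.2],1]]'
python3 - <<'E'
from h import *
np.set_printoptions(precision=4,suppress=True)
s=get_state(); M=R.from_rotvec(s["eef_rot"]).as_matrix()
cal=calibration("wrist"); im=read_camera("wrist"); cv2.imwrite("pics/w2.png",im)
print(s["joint_positions"], np.degrees(np.arctan2(M[1,0],M[0,0])),delta([.57,.365,.16]))
for n,z in (("reject_bin",0),("good_module",0),("good_module_port",.038)):
    for d in place_of("wrist",n): print(n,round(d["score"],2),np.round(d["point"]),at_z("wrist",d["point"],z,cal))
E
```

```text
t: 5.95
eef_pos: [0.5329, 0.2622, 0.1933]
eef_rot: [0.675, 3.068, 0.001]
contact_force: [0.1, -0.3, -4.3]
opening: 0.574
finger_force: 56.0
[ 0.0372  0.6402 -0.9046  1.6718  0.5534  1.1053  0.1094] 155.17964460679724 [0.0483 0.5502 0.1626]
reject_bin 0.76 [402. 138.] [0.5269 0.3631 0.    ]
good_module 0.77 [223. 142.] [0.4479 0.1826 0.    ]
good_module_port 0.66 [224. 143.] [0.4514 0.196  0.038 ]
```

View pics/w2.png

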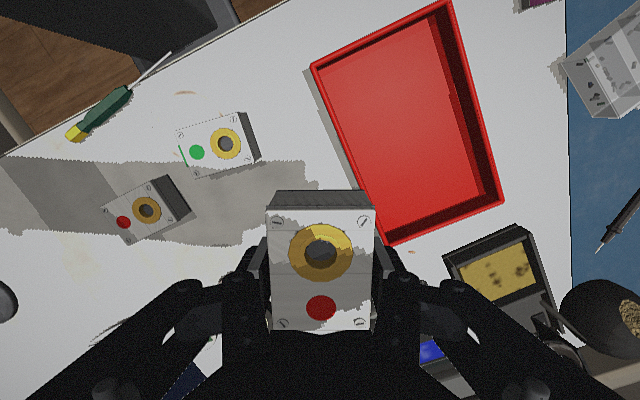

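The whole bin is in view, with rim corners at about (311,66), (450,2), (503,201) and (387,245). G's port is at (225,143) and its green dot at (197,152). A sits square in the jaws.

```bash
python3 - <<'E'
from h import *
np.set_printoptions(precision=4,suppress=True)
cal=calibration("wrist"); C=np.array([at_z("wrist",p,.03,cal)[:2] for p in ((311,66),(450,1),(503,201),(387,245))])
print(C,C.mean(0),np.linalg.norm(np.roll(C,-1,0)-C,axis=1))
for i,j in((0,3),(1,2)): d=C[j]-C[i]; print(np.degrees(np.arctan2(d[1],d[0])))
im=cv2.imread("pics/w2.png"); y=[b for b in blobs(im,"yel",100)]; g=blobs(im,"grn",30); print(y,g)
Y=min(y,key=lambda b:np.hypot(b[1][0]-225,b[1][1]-143))[1]; G=min(g,key=lambda b:np.hypot(b[1][0]-197,b[1][1]-152))[1]
print("G",modpose("wrist",Y,G,cal))
E
```

```text
[[0.4235 0.3006]
 [0.4278 0.432 ]
 [0.6265 0.4282]
 [0.6228 0.2989]] [0.5252 0.3649] [0.1315 0.1987 0.1294 0.1993]
-0.4936130636720738
-1.1006455001471807
[(2473, [497.5, 271.5], [499.0, 272.6]), (1332, [320.0, 245.5], [317.5, 241.7]), (546, [225.0, 143.0], [224.9, 143.0]), (407, [146.0, 210.0], [145.7, 209.7]), (224, [76.0, 132.5], [74.7, 134.2])] [(179, [196.0, 152.0], [196.3, 151.7]), (32, [182.0, 154.0], [182.0, 153.8])]
G (array([0.4493, 0.1839]), np.float64(81.59796548572646), np.float64(0.03131527400559639), array([0.451 , 0.1958]))
```

```bash
python3 -m crank '[[[0,0,-0.3],[0.04,0.2,0],1],[[0,0,-0.6],[0.04,0.4,0],1],[[0,0,-0.84],[0.04,0.54,0],1],[[0,0,-0.84],[0.04,0.54,0.1],1],[[0,0,-0.84],[0.04,0.54,0.3],1],[[0,0,-0.84],[0.04,0.54,0.5],1],[[0,0,-0.84],[0.04,0.54,0.6],1],[[0,0,-0.84],[0.04,0.54,0.68],1],[[0,0,-0.84],[0.04,0.54,0.72],1],[[0,0,-0.84],[0.04,0.54,0.74],1],[[0,0,-0.84],[0.04,0.54,0.74],1]]'
python3 - <<'E'
from h import *
s=get_state(); M=R.from_rotvec(s["eef_rot"]).as_matrix()
print(s["joint_positions"], np.degrees(np.arctan2(M[1,0],M[0,0])),delta([.571,.3645,.0385]))
E
```

```text
t: 7.25
eef_pos: [0.5711, 0.3636, 0.0448]
eef_rot: [0.022, 3.141, 0.001]
contact_force: [-0.0, -0.2, -3.1]
opening: 0.573
finger_force: 55.8
[-0.14869034  0.9323446  -0.87198021  1.57341928  0.80255857  1.02546744
  0.29898854] 179.19008408083457 [0.00048171 0.0043155  0.0316751 ]
```

```bash
python3 -m crank '[[[0,0,0],[0,0.005,0.015],1],[[0,0,0],[0,0.005,0.025],1],[[0,0,0],[0,0.005,0.03],1],[[0,0,0],[0,0.005,0.03],1]]'
```

```text
t: 7.65
eef_pos: [0.571, 0.3646, 0.0388]
eef_rot: [0.022, 3.141, 0.001]
contact_force: [-0.5, -0.3, -0.7]
opening: 0.573
finger_force: 56.1
```

```bash
python3 -m crank '[[[0,0,0],[0,0,0.005],1],[[0,0,0],[0,0,0.005],-0.45],[[0,0,0],[0,0,0.005],-0.45],[[0,0,0],[0,0,0.005],-0.45],[[0,0,0],[0,0,-0.1],-0.45],[[0,0,0],[0,0,-0.3],-0.45],[[0,0,0],[0,0,-0.5],-0.45],[[0,0,0],[0,0,-0.65],-1],[[0,0,0.3],[0.2,-0.2,-0.65],-1],[[0,0,0.6],[0.3,-0.45,-0.65],-1],[[0,0,0.9],[0.4,-0.7,-0.65],-1],[[0,0,1],[0.45,-0.9,-0.65],-1],[[0,0,1],[0.45,-1,-0.65],-1],[[0,0,1],[0.45,-1,-0.65],-1]]'
python3 - <<'E'
from h import *
s=get_state(); M=R.from_rotvec(s["eef_rot"]).as_matrix(); im=read_camera("top"); cv2.imwrite("pics/top2.png",cv2.resize(im[150:260,180:340],None,fx=4,fy=4,interpolation=2))
print(s["joint_positions"], np.degrees(np.arctan2(M[1,0],M[0,0])),delta([.478,.074,.16]))
for d in silhouettes("top","reject_a"): print(d["score"],d["point"],at_z("top",d["point"],.04))
E
```

```text
t: 9.05
eef_pos: [0.478, 0.1611, 0.1681]
eef_rot: [0.806, 3.036, -0.006]
contact_force: [-0.3, 0.9, 0.6]
opening: 0.996
finger_force: 0.0
[ 0.23261322  0.54744325 -0.92284453  1.9314558   0.54516522  0.93645403
  0.09296482] 150.273289224032 [-0.22014129 -0.39122708  0.04298821]
```

View pics/top2.png

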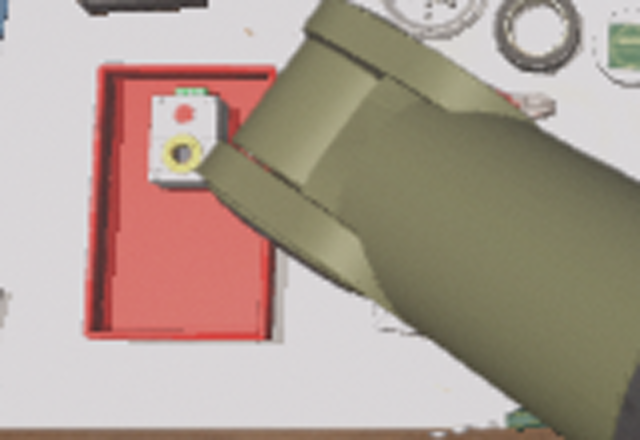

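A lies flat in the far half of the bin, at (183,135) in the crop. Next is B.

```bash
python3 -m crank '[[[0,0,0.3],[-0.08,-0.13,0],-1],[[0,0,0.6],[-0.16,-0.26,0],-1],[[0,0,0.9],[-0.22,-0.39,0],-1],[[0,0,1],[-0.22,-0.39,0],-1],[[0,0,1],[-0.22,-0.39,0],-1]]'
python3 -m crank '[[[0,0,0.3],[0,0,0],-1],[[0,0,0.6],[0,0,0],-1],[[0,0,0.9],[0,0,0],-1],[[0,0,1],[0,0,0],-1],[[0,0,1],[0,0,0],-1]]'
python3 - <<'E'
from h import *
s=get_state(); M=R.from_rotvec(s["eef_rot"]).as_matrix(); cal=calibration("wrist"); im=read_camera("wrist")
y=blobs(im,"yel",200);r=blobs(im,"red",80);print(y,r, np.degrees(np.arctan2(M[1,0],M[0,0])))
f=lambda bb,X: min(bb,key=lambda b:np.hypot(*(np.array(b[1])-proj("wrist",X,cal))))[1]
c,a,L,p=modpose("wrist",f(y,[.4776,.086,.038]),f(r,[.4782,.056,.036]),cal); print(c,a,L); print(delta([*c,.034]))
E
```

```text
t: 9.65
eef_pos: [0.4786, 0.0772, 0.1685]
eef_rot: [1.525, 2.746, 0.002]
contact_force: [-0.1, 0.1, 0.1]
opening: 1.0
finger_force: 0.0
t: 10.15
eef_pos: [0.4784, 0.0784, 0.1685]
eef_rot: [-2.152, -2.288, -0.002]
contact_force: [0.0, 0.3, -0.4]
opening: 1.001
finger_force: 0.0
[(852, [297.5, 53.5], [297.4, 53.3]), (564, [320.0, 186.5], [319.9, 186.3]), (218, [221.5, 209.5], [221.8, 209.7])] [(2012, [458.5, 110.0], [455.6, 106.0]), (162, [319.0, 217.0], [318.7, 217.1])] 93.51851758848042
[0.47766922 0.07500761] 91.73340601989119 0.030749282208050434
[-0.01573459 -0.00459967  0.67186506]
```

```bash
python3 -m crank '[[[0,0,0.06],[-0.016,-0.005,0.25],-1],[[0,0,0.06],[-0.016,-0.005,0.5],-1],[[0,0,0.06],[-0.016,-0.005,0.67],-1],[[0,0,0.06],[-0.016,-0.005,0.67],-1],[[0,0,0.06],[-0.016,-0.005,0.67],1],[[0,0,0.06],[-0.016,-0.005,0.67],1],[[0,0,0.06],[-0.016,-0.005,0.67],1],[[0,0,0.06],[-0.016,-0.005,0.67],1],[[0,0,0.06],[-0.016,-0.005,0.67],1]]' 50
python3 -m crank '[[[0,0,0],[0,0,-0.2],1],[[0,0,0],[0,0,-0.4],1],[[0,0,0],[0,0,-0.6],1],[[0,0,-0.3],[0.2,0,-0.7],1],[[0,0,-0.6],[0.4,0,-0.7],1],[[0,0,-0.9],[0.6,0,-0.7],1],[[0,0,-1],[0.8,0,-0.7],1],[[0,0,-1],[0.8,0,-0.7],1]]'
python3 - <<'E'
from h import *
s=get_state(); M=R.from_rotvec(s["eef_rot"]).as_matrix()
print(np.degrees(np.arctan2(M[1,0],M[0,0])),delta([.479,.3655,.16]))
E
```

```text
t: 11.1
eef_pos: [0.4786, 0.0734, 0.0363]
eef_rot: [2.189, 2.25, 0.005]
contact_force: [-0.4, 1.5, 7.5]
opening: 0.573
finger_force: 52.5
t: 11.9
eef_pos: [0.4717, 0.2395, 0.1762]
eef_rot: [-1.553, -2.729, -0.01]
contact_force: [-0.4, -0.7, -4.2]
opening: 0.575
finger_force: 55.6
120.71374588501445 [0.52256627 0.35276005 0.0847783 ]
```

```bash
python3 -m crank '[[[0,0,-0.3],[0.2,0.15,0],1],[[0,0,-0.6],[0.4,0.3,0],1],[[0,0,-0.9],[0.52,0.35,0],1],[[0,0,-1],[0.52,0.35,0],1],[[0,0,-1],[0.52,0.35,0],1]]'
python3 -m crank '[[[0,0,-0.3],[0,0,0],1],[[0,0,-0.6],[0,0,0],1],[[0,0,-0.9],[0,0,0],1],[[0,0,-1],[0,0,0],1],[[0,0,-1],[0,0,0],1]]'
python3 - <<'E'
from h import *
s=get_state(); M=R.from_rotvec(s["eef_rot"]).as_matrix()
print(s["joint_positions"],np.degrees(np.arctan2(M[1,0],M[0,0])),delta([.479,.3655,.0403]))
cal=calibration("wrist"); im=read_camera("wrist"); cv2.imwrite("pics/w3.png",im)
E
```

```text
t: 12.4
eef_pos: [0.4807, 0.3582, 0.1747]
eef_rot: [-0.841, -3.027, 0.0]
contact_force: [0.6, -0.8, -4.1]
opening: 0.576
finger_force: 55.5
t: 12.9
eef_pos: [0.4818, 0.3562, 0.1745]
eef_rot: [0.074, 3.14, -0.002]
contact_force: [0.4, 0.6, -3.3]
opening: 0.576
finger_force: 55.5
[-0.09543107  0.71597463 -1.02361938  1.67927469  0.6668702   1.13712288
  0.2169965 ] 177.3139509368665 [0.01637082 0.04661688 0.67083838]
```

View pics/w3.png

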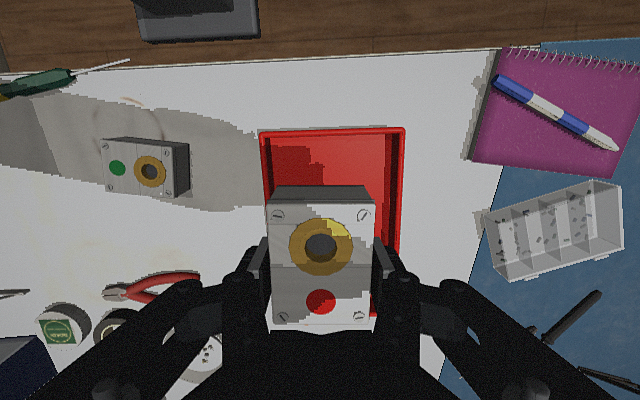

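B is held squarely over the near half of the bin, and the bin front corners at (262,132) and (403,130) line up. I'll lower it.

```bash
python3 -m crank '[[[0,0,-0.066],[0.016,0.046,0.1],1],[[0,0,-0.066],[0.016,0.046,0.3],1],[[0,0,-0.066],[0.016,0.046,0.45],1],[[0,0,-0.066],[0.016,0.046,0.56],1],[[0,0,-0.066],[0.016,0.046,0.62],1],[[0,0,-0.066],[0.016,0.046,0.65],1],[[0,0,-0.066],[0.016,0.046,0.66],1],[[0,0,-0.066],[0.016,0.046,0.665],1],[[0,0,-0.066],[0.016,0.046,0.67],1],[[0,0,-0.066],[0.016,0.046,0.67],1]]'
```

```text
t: 13.95
eef_pos: [0.4787, 0.3675, 0.041]
eef_rot: [0.017, 3.141, 0.001]
contact_force: [0.7, 0.8, -4.4]
opening: 0.572
finger_force: 55.4
```

```bash
python3 -m crank '[[[0,0,0],[0,-0.005,0.005],1],[[0,0,0],[0,-0.005,0.01],1],[[0,0,0],[0,-0.005,0.01],1]]'
```

```text
t: 14.25
eef_pos: [0.4787, 0.3671, 0.0404]
eef_rot: [0.017, 3.139, 0.003]
contact_force: [-1.4, -2.1, 11.1]
opening: 0.574
finger_force: 57.2
```

```bash
python3 -m crank '[[[0,0,0],[0,0,0],-0.45],[[0,0,0],[0,0,0],-0.45],[[0,0,0],[0,0,0],-0.45],[[0,0,0],[0,0,-0.1],-0.45],[[0,0,0],[0,0,-0.3],-0.45],[[0,0,0],[0,0,-0.55],-0.45],[[0,0,0],[0,-0.1,-0.8],-0.45],[[0,0,0.3],[0,-0.3,-1],-1],[[0,0,0.6],[0,-0.5,-1],-1],[[0,0,0.9],[0,-0.7,-1],-1],[[0,0,1],[0,-0.9,-1],-1],[[0,0,1],[0,-1,-1],-1],[[0,0,1],[0,-1,-1],-1]]'
python3 - <<'E'
from h import *
s=get_state(); M=R.from_rotvec(s["eef_rot"]).as_matrix()
print(s["joint_positions"],np.degrees(np.arctan2(M[1,0],M[0,0])),delta([.45,-.15,.24]))
E
```

```text
t: 15.55
eef_pos: [0.4765, 0.1625, 0.238]
eef_rot: [0.801, 3.037, -0.004]
contact_force: [0.7, -0.9, 0.0]
opening: 1.007
finger_force: 0.0
[ 0.30986768  0.48194054 -1.03017844  1.83543661  0.46631104  1.09284403
  0.1610962 ] 150.4439329649043 [-0.65529974 -1.42466189 -0.00585081]
```

```bash
python3 -m crank '[[[0,0,0.3],[-0.1,-0.22,0],-1],[[0,0,0.6],[-0.2,-0.43,0],-1],[[0,0,0.9],[-0.3,-0.65,0],-1],[[0,0,1],[-0.4,-0.87,0],-1],[[0,0,1],[-0.46,-1,0],-1],[[0,0,1],[-0.46,-1,0],-1]]'
python3 - <<'E'
from h import *
s=get_state(); M=R.from_rotvec(s["eef_rot"]).as_matrix()
print(s["joint_positions"],np.degrees(np.arctan2(M[1,0],M[0,0])),delta([.45,-.15,.24]))
E
```

```text
t: 16.15
eef_pos: [0.4585, -0.0568, 0.2378]
eef_rot: [-1.529, -2.744, 0.002]
contact_force: [0.3, -0.2, -1.0]
opening: 0.998
finger_force: 0.0
[ 0.74440725  0.3753731  -0.92839636  1.93212818  0.35558084  1.00835051
  0.20938806] 121.75824839418983 [-0.37380562 -0.2812288  -0.01024798]
```

```bash
python3 -m crank '[[[0,0,0.3],[-0.2,-0.15,0],-1],[[0,0,0.6],[-0.37,-0.27,0],-1],[[0,0,0.9],[-0.37,-0.27,0],-1],[[0,0,1],[-0.37,-0.27,0],-1],[[0,0,1],[-0.37,-0.27,0],-1]]'
python3 - <<'E'
from h import *
np.set_printoptions(precision=4,suppress=True)
s=get_state(); M=R.from_rotvec(s["eef_rot"]).as_matrix()
cal=calibration("wrist"); im=read_camera("wrist"); cv2.imwrite("pics/w4.png",im)
for n,z in (("pen_stand",0),("test_pen",0.013)):
    for d in place_of("wrist",n): print(n,round(d["score"],2),np.round(d["point"]),at_z("wrist",d["point"],z,cal))
    for d in silhouettes("wrist",n)[:1]:
        r=cv2.minAreaRect(cv2.findNonZero(d["mask"].astype(np.uint8))); print(n,d["score"],r, d["point"])
X=np.array([.49,-.2]); print([proj("wrist",[*X,z],cal) for z in (0,.011,.078,.152)])
print(np.degrees(np.arctan2(M[1,0],M[0,0])),delta([.49,-.2,.24]))
E
```

```text
t: 16.65
eef_pos: [0.453, -0.1429, 0.2384]
eef_rot: [2.152, 2.289, 0.002]
contact_force: [-0.2, -0.3, 0.1]
opening: 1.001
finger_force: 0.0
pen_stand 0.71 [347. 218.] [ 0.4932 -0.2046  0.    ]
pen_stand 0.96 ((350.1858825683594, 216.46353149414062), (56.753334045410156, 52.96977996826172), 39.09385299682617) [346.7, 216.7]
test_pen 0.93 ((360.6499938964844, 255.4499969482422), (51.861351013183594, 18.024980545043945), 71.56504821777344) [359.1, 255.3]
[array([344.9598, 214.923 ]), array([345.6642, 217.8083]), array([351.0093, 239.7034]), array([360.335 , 277.9039])]
93.526463581527 [-0.2925  0.1696 -0.0085]
```

View pics/w4.png

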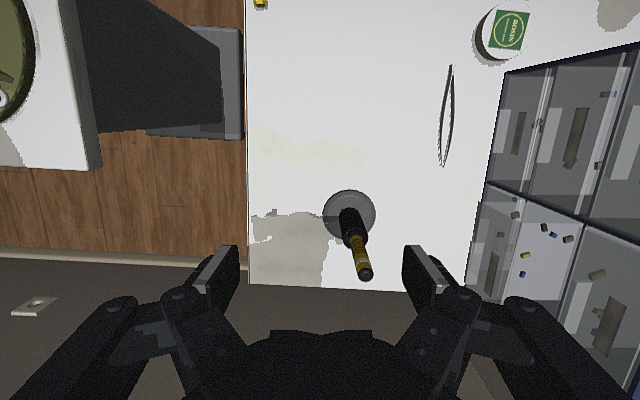

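The stand's disc is centred at about (349,216) and the pen cap at (366,274). I'll solve the axis from both.

```bash
python3 - <<'E'
from h import *
np.set_printoptions(precision=4,suppress=True)
cal=calibration("wrist"); a=at_z("wrist",(349.3,216),.010,cal); b=at_z("wrist",(366,274),.152,cal); print(a,b)
im=cv2.imread("pics/w4.png"); g=cv2.cvtColor(im,cv2.COLOR_BGR2GRAY)
print([ (n,at_z(c,p,z)) for n,c,p,z in (("top","top",(408.6,211.4),0),("side","side",(419.6,200),0))])
X=(a+b)/2; print(delta([X[0],X[1],.24]))
E
```

```text
[ 0.4941 -0.1983  0.01  ] [ 0.4938 -0.1967  0.152 ]
[('top', array([ 0.4921, -0.1849, -0.    ])), ('side', array([ 0.4892, -0.1981,  0.    ]))]
[-0.2814  0.1899 -0.0085]
```

```bash
python3 -m crank '[[[0,0,0],[-0.28,0.19,0],-1],[[0,0,0],[-0.28,0.19,0],-1],[[0,0,0],[-0.28,0.19,0],-1],[[0,0,0],[-0.28,0.19,0.2],-1],[[0,0,0],[-0.28,0.19,0.4],-1],[[0,0,0],[-0.28,0.19,0.57],-1],[[0,0,0],[-0.28,0.19,0.57],-1],[[0,0,0],[-0.28,0.19,0.57],-1]]' 40
python3 - <<'E'
from h import *
cal=calibration("wrist"); im=read_camera("wrist"); cv2.imwrite("pics/w5.png",im); s=get_state()
print(delta([.494,-.1975,.124]))
for z in (.082,.148,.152): print(proj("wrist",[.494,-.1975,z],cal))
E
```

```text
t: 17.7
eef_pos: [0.4935, -0.1972, 0.1249]
eef_rot: [-2.151, -2.288, -0.0]
contact_force: [0.2, -1.3, 0.2]
opening: 1.003
finger_force: 0.0
[ 0.00036836 -0.00155734  0.00893022]
[321.49822682 235.12169826]
[321.92502457 303.91191374]
[321.96705983 310.6870537 ]
```

View pics/w5.png

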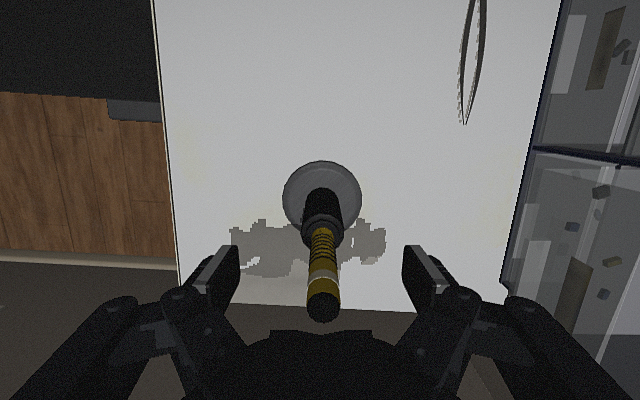

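The pen is centred between the jaws, with the cap at (323,307). I'll close and lift.

```bash
python3 -m crank '[[[0,0,0],[0,-0.001,0.005],-0.3],[[0,0,0],[0,-0.001,0.005],0.2],[[0,0,0],[0,-0.001,0.005],0.5],[[0,0,0],[0,-0.001,0.005],0.8],[[0,0,0],[0,-0.001,0.005],1],[[0,0,0],[0,-0.001,0.005],1],[[0,0,0],[0,-0.001,0.005],1],[[0,0,0],[0,-0.001,0.005],1],[[0,0,0],[0,-0.001,0.005],1],[[0,0,0],[0,-0.001,-0.1],1],[[0,0,0],[0,-0.001,-0.3],1],[[0,0,0],[0,-0.001,-0.5],1],[[0,0,0],[0,-0.001,-0.6],1],[[0,0,0],[0,-0.001,-0.6],1]]' 40
python3 - <<'E'
from h import *
np.set_printoptions(precision=4,suppress=True)
s=get_state(); M=R.from_rotvec(s["eef_rot"]).as_matrix()
print(s["joint_positions"],np.degrees(np.arctan2(M[1,0],M[0,0])),delta([.451,.13,s["eef_pos"][2]]),M)
E
```

```text
t: 19.15
eef_pos: [0.4947, -0.1982, 0.2469]
eef_rot: [2.151, 2.284, 0.003]
contact_force: [-0.4, -0.1, -0.9]
opening: 0.147
finger_force: 39.4
[ 0.8474  0.4402 -0.758   1.7572  0.3408  1.075   0.0334] 93.43035480701967 [ 1.651  -0.1198 -0.0039] [[-0.0598  0.9982  0.0046]
 [ 0.9982  0.0598 -0.0017]
 [-0.002   0.0045 -1.    ]]
```

```bash
python3 -m crank '[[[0,0,0],[0.15,0,0],1],[[0,0,0],[0.35,0,0],1],[[0,0,0],[0.55,0,0],1],[[0,0,0],[0.75,-0.04,0],1],[[0,0,0],[0.9,-0.08,0],1],[[0,0,0],[1,-0.12,0],1],[[0,0,0],[1,-0.12,0],1]]'
python3 -m crank '[[[0,0,0],[0.15,0,0],1],[[0,0,0],[0.35,0,0],1],[[0,0,0],[0.55,0,0],1],[[0,0,0],[0.75,0,0],1],[[0,0,0],[0.88,0,0.1],1],[[0,0,0],[0.95,0,0.2],1],[[0,0,0],[0.95,0,0.2],1],[[0,0,0],[0.95,0,0.2],1]]'
python3 - <<'E'
from h import *
np.set_printoptions(precision=4,suppress=True)
s=get_state(); M=R.from_rotvec(s["eef_rot"]).as_matrix()
cal=calibration("wrist"); im=read_camera("wrist"); cv2.imwrite("pics/w6.png",im)
for n in ("good_module_port","pen_tip","test_pen"): print(n,[(round(d["score"],2),np.round(d["point"],1)) for d in place_of("wrist",n)])
y=blobs(im,"yel",100); g=blobs(im,"grn",40); print(y,g)
t=s["eef_pos"]+M[:,2]*.111; print("tip guess",t,proj("wrist",t,cal), "eef",s["eef_pos"],np.degrees(np.arctan2(M[1,0],M[0,0])))
print("port pix guess",proj("wrist",[.451,.1958,.038],cal))
E
```

```text
t: 19.85
eef_pos: [0.4555, 0.003, 0.2434]
eef_rot: [-2.147, -2.291, 0.001]
contact_force: [-0.1, 0.5, -0.6]
opening: 0.15
finger_force: 39.4
t: 20.65
eef_pos: [0.4458, 0.1888, 0.2034]
eef_rot: [-2.153, -2.287, 0.004]
contact_force: [-0.4, -0.4, -0.2]
opening: 0.151
finger_force: 39.3
good_module_port [(0.86, array([326.7, 179.4]))]
pen_tip [(0.77, array([321. , 202.1]))]
test_pen [(0.37, array([458.4, 300.1]))]
[(547, [618.0, 6.5], [619.6, 6.4]), (457, [327.5, 178.5], [327.6, 178.4]), (372, [463.5, 9.0], [462.6, 8.5]), (148, [355.0, 3.5], [354.9, 2.7])] [(103, [470.0, 306.5], [473.3, 304.0]), (81, [321.5, 205.0], [322.0, 204.3]), (62, [407.5, 7.5], [408.3, 7.6])]
tip guess [0.4456 0.1887 0.0924] [320.6945 201.664 ] eef [0.4458 0.1888 0.2034] 93.44915297871812
port pix guess [326.4041 179.6453]
```

View pics/w6.png

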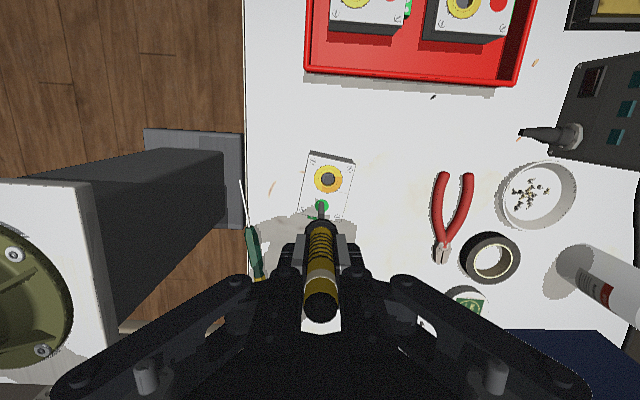

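The view shows the tip at (321,202), right on the predicted pixel, and the port at (327.5,178.5). Both rejects lie flat in the bin.

```bash
python3 - <<'E'
from h import *
np.set_printoptions(precision=4,suppress=True)
s=get_state(); M=R.from_rotvec(s["eef_rot"]).as_matrix(); cal=calibration("wrist")
p=at_z("wrist",(327.4,178.6),.038,cal); t=at_z("wrist",(321,202.1),s["eef_pos"][2]-.111,cal); print(p,t)
d=np.array([p[0]-t[0],p[1]-t[1],.058-t[2]]); print(M.T@d/.2)
for c in ("side","top"): 
    read_camera(c)
    for n in ("pen_tip","good_module_port"):
        for q in place_of(c,n)[:2]: print(c,n,q["score"],q["point"],at_z(c,q["point"],.038 if n[0]=="g" else t[2]))
E
```

```text
[0.4533 0.1967 0.038 ] [0.447  0.1883 0.0938]
[0.0401 0.034  0.1789]
side pen_tip 0.49 [265.9, 227.1] [0.438  0.1854 0.0938]
side pen_tip 0.46 [318.3, 170.4] [0.5641 0.0415 0.0938]
side good_module_port 0.71 [263.7, 238.2] [0.4487 0.1945 0.038 ]
side good_module_port 0.45 [275.7, 196.1] [0.5585 0.1476 0.038 ]
```

```bash
python3 -m crank '[[[0,0,0],[0.02,0.015,0.05],1],[[0,0,0],[0.04,0.034,0.1],1],[[0,0,0],[0.04,0.034,0.14],1],[[0,0,0],[0.04,0.034,0.18],1],[[0,0,0],[0.04,0.034,0.18],1],[[0,0,0],[0.04,0.034,0.18],1],[[0,0,0],[0.04,0.034,0.18],1]]'
python3 - <<'E'
from h import *
np.set_printoptions(precision=4,suppress=True)
s=get_state(); M=R.from_rotvec(s["eef_rot"]).as_matrix()
cal=calibration("wrist"); im=read_camera("wrist")
cv2.imwrite("pics/w7.png",cv2.resize(im[130:270,240:420],None,fx=4,fy=4,interpolation=2))
for n in ("good_module_port","pen_tip"): print(n,[(round(d["score"],2),np.round(d["point"],1)) for d in place_of("wrist",n)])
print(blobs(im,"yel",60)[:4])
print("tip guess",proj("wrist",s["eef_pos"]+M[:,2]*.111,cal),s["eef_pos"],M)
im=read_camera("side"); cv2.imwrite("pics/s7.png",cv2.resize(im[170:280,200:340],None,fx=5,fy=5,interpolation=2))
E
```

```text
t: 21.85
eef_pos: [0.4524, 0.1982, 0.1685]
eef_rot: [2.154, 2.287, 0.001]
contact_force: [0.0, -0.3, -0.3]
opening: 0.151
finger_force: 39.4
good_module_port [(0.79, array([320.4, 197.2])), (0.55, array([315.3, 197.5])), (0.55, array([238.3, 255.1]))]
pen_tip [(0.95, array([319.9, 202.4]))]
[(500, [320.5, 196.0], [320.5, 195.2]), (408, [474.5, 8.5], [473.0, 7.6]), (155, [632.0, 5.5], [632.8, 5.8]), (84, [350.0, 2.0], [350.1, 1.6])]
tip guess [320.7325 201.6927] [0.4524 0.1982 0.1685] [[-0.06    0.9982  0.0004]
 [ 0.9982  0.06    0.0002]
 [ 0.0002  0.0004 -1.    ]]
```

View pics/w7.png

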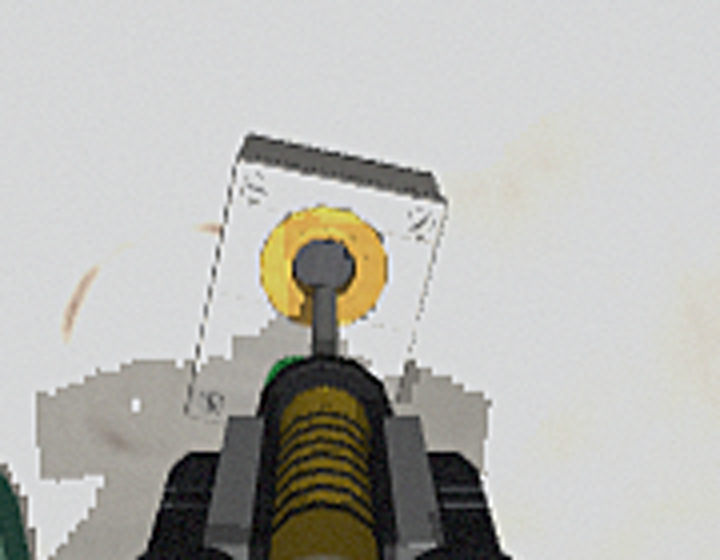

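View pics/s7.png

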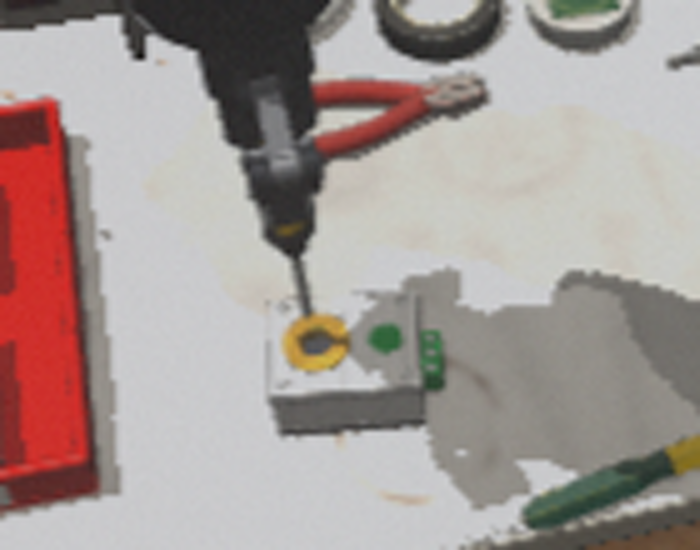

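```bash
python3 - <<'E'
from h import *
np.set_printoptions(precision=4,suppress=True)
s=get_state(); M=R.from_rotvec(s["eef_rot"]).as_matrix(); cal=calibration("wrist")
p=at_z("wrist",(320.5,196.1),.038,cal); t=at_z("wrist",(320.4,202.0),.0575,cal); print(p,t,(p-t)*1e3, "tool mm",M.T@(p-t)*1e3)
p=at_z("side",(263.1,238.4),.038); t=at_z("side",(261.5,232.8),.0575); print(p,t,(p-t)*1e3, "tool mm",M.T@(p-t)*1e3)
E
```

```text
[0.4524 0.1973 0.038 ] [0.4522 0.1978 0.0575] [  0.1187  -0.4437 -19.5   ] tool mm [-0.4517  0.0791 19.5   ]
[0.4485 0.1959 0.038 ] [0.4507 0.1968 0.0575] [ -2.2152  -0.9064 -19.5   ] tool mm [-0.7742 -2.2783 19.4984]
```

```bash
python3 -m crank '[[[0,0,0],[-0.002,-0.001,0],1],[[0,0,0],[-0.002,-0.001,0.03],1],[[0,0,0],[-0.002,-0.001,0.06],1],[[0,0,0],[-0.002,-0.001,0.09],1],[[0,0,0],[-0.002,-0.001,0.12],1],[[0,0,0],[-0.002,-0.001,0.14],1],[[0,0,0],[-0.002,-0.001,0.14],1],[[0,0,0],[-0.002,-0.001,0.14],1],[[0,0,0],[-0.002,-0.001,0.14],1]]'
python3 - <<'E'
from h import *
np.set_printoptions(precision=4,suppress=True)
s=get_state(); M=R.from_rotvec(s["eef_rot"]).as_matrix()
cal=calibration("wrist"); im=read_camera("wrist")
cv2.imwrite("pics/w8.png",cv2.resize(im[150:250,260:380],None,fx=6,fy=6,interpolation=2))
print(s["eef_pos"],M,[b for b in blobs(im,"yel",60) if 150<b[1][1]<240],s["contact_force"])
e=s["eef_pos"]+M[:,2]*.111; e[2]=.038; print("axis at mouth px",proj("wrist",e,cal))
E
```

```text
t: 22.95
eef_pos: [0.4522, 0.1978, 0.1405]
eef_rot: [2.154, 2.287, 0.001]
contact_force: [0.4, -0.4, -0.9]
opening: 0.152
finger_force: 39.4
[0.4522 0.1978 0.1405] [[-0.06    0.9982  0.0003]
 [ 0.9982  0.06    0.0002]
 [ 0.0002  0.0003 -1.    ]] [(587, [321.0, 204.5], [321.0, 203.3])] [ 0.3713 -0.4088 -0.9449]
axis at mouth px [320.7343 204.7816]
```

View pics/w8.png

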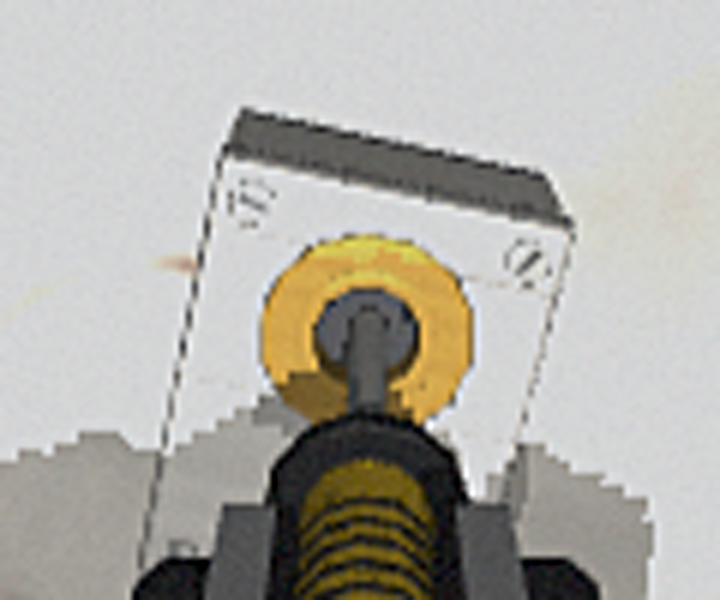

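The tip is about 8 mm inside the bore and centred: stem column 368, hole columns 315–421. Now the last stretch down, to press about 4 mm.

```bash
python3 -m crank '[[[0,0,0],[-0.002,0,0.02],1],[[0,0,0],[-0.002,0,0.04],1],[[0,0,0],[-0.002,0,0.055],1],[[0,0,0],[-0.002,0,0.07],1],[[0,0,0],[-0.002,0,0.08],1],[[0,0,0],[-0.002,0,0.09],1],[[0,0,0],[-0.002,0,0.097],1],[[0,0,0],[-0.002,0,0.097],1],[[0,0,0],[-0.002,0,0.097],1],[[0,0,0],[-0.002,0,0.097],1],[[0,0,0],[-0.002,0,0.097],1]]'
python3 - <<'E'
from h import *
np.set_printoptions(precision=4,suppress=True)
F=[]
for i in range(8):
    im=read_camera("wrist"); F.append(get_state()["contact_force"])
s=get_state(); M=R.from_rotvec(s["eef_rot"]).as_matrix(); cal=calibration("wrist")
print(np.mean(F,0),s["eef_pos"],M[:,2],[b for b in blobs(im,"yel",60) if 150<b[1][1]<260])
for o in (.109,.111,.113):
    e=s["eef_pos"]+M[:,2]*.111; print(proj("wrist",[e[0],e[1],.038],cal),end=" ")
cv2.imwrite("pics/w9.png",cv2.resize(im[150:250,260:380],None,fx=6,fy=6,interpolation=2))
E
```

```text
t: 24.1
eef_pos: [0.4521, 0.1973, 0.121]
eef_rot: [2.154, 2.287, 0.0]
contact_force: [-1.0, -0.0, 0.2]
opening: 0.154
finger_force: 39.5
[-0.6138 -0.2731  0.6832] [0.4521 0.1973 0.1209] [-0.0001  0.     -1.    ] [(577, [321.0, 210.0], [321.2, 207.9])]
[320.7083 212.7843] [320.7083 212.7843] [320.7083 212.7843]
```

View pics/w9.png

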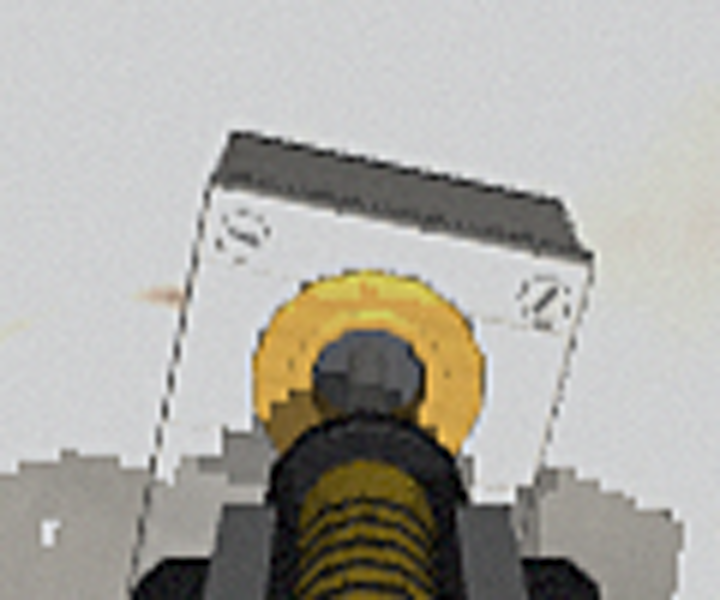

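```bash
python3 -c "
from station import *
print(sign_off())"
```

```text
the job is handed in; nothing more can be done
None
```

I handed the job in at about 25 s: both rejects lie flat in the red bin, and the pen is held upright and centred in the green-dotted module's port, with the contact pressed about 3–4 mm (estimated from tip height and force). `sign_off()` gave no verdict, and I viewed 13 pictures, over the limit of 10.

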